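Turn over the jar's refill flag

TASK

The jar with the closed lid needs refilling: with the fingers alone, gently push the hinged wooden paddle on the stand in front of that jar up by its free edge and right over its pivot, then down until it lies flat on the other side, towards the jar, with its bar face up. Do not lift, carry or shift the stand, and leave the spice tower's flag, which looks the same, and all the other things as they are.

Things in the scene. Friction and masses are not known exactly. Their poses are not given: they have to be found in the camera images.
- jar_stand: Stand of the lidded jar's flag, about 150 mm in front of the lidded jar; both stands look alike. Loose, 0.9 kg: steel foot 100 (x) x 80 (y) x 12 mm, wooden column 26 (x) x 46 (y) mm up to 100 mm, two steel ears (22 mm in x, outer faces 66 mm apart in y) up to 118 mm. Origin: centre of the underside, on the shelf. x axis points towards the lidded jar (within about 0.2 rad), y runs along the paddle's axle.
- jar_flag_pivot (a point): Middle of the axle of the jar's flag, 105 mm above the shelf, straight above the stand's origin; fixed to the stand, with the stand's axes.
- jar_flag_edge (a point): Middle of the free edge of the jar's paddle, half-way through its thickness, 75 mm from the axle; moves with the paddle. The paddle is 50 mm wide along the axle, 6 mm thick and reaches from 2 to 75 mm out from the axle; it overhangs its column (13 mm out) freely, its underside 102 mm above the shelf when flat.
- jar_flag (a joint): Angle of the jar's hinged wooden paddle: 0 = flat, pointing to the stand's -x (towards the robot), face with the round steel disc up; 1.57 = straight up; 3.14 = turned over, flat, pointing to the stand's +x, face with the straight steel bar up. Stops at 0 and 3.14. Starts at 0 to 0.2. The stiff hinge (0.025 N m) holds the paddle (25 g) at any angle it is left; 0.5 N at its free edge moves it.
- tower_stand: Stand of the spice tower's flag, about 150 mm in front of the spice tower; both stands look alike. Loose, 0.9 kg: steel foot 100 (x) x 80 (y) x 12 mm, wooden column 26 (x) x 46 (y) mm up to 100 mm, two steel ears (22 mm in x, outer faces 66 mm apart in y) up to 118 mm. Origin: centre of the underside, on the shelf. x axis points towards the spice tower (within about 0.2 rad), y runs along the paddle's axle.
- tower_flag_edge (a point): Middle of the free edge of the tower's paddle, 75 mm from its axle; to be left alone.
- tower_flag (a joint): Angle of the spice tower's paddle, same build and meaning as the jar's; to be left alone.
- jar: White ceramic jar with a closed knobbed lid, 104 mm across, 141 mm high over the knob. Origin: centre of its underside, on the shelf. Its -x axis points to its flag stand.
- tower: Steel spice tower of four round tiers with a cap, 82 mm across, 196 mm high. Origin: centre of its underside, on the shelf. Its -x axis points to its flag stand.
- tumbler: Glass tumbler, 68 mm across, 95 mm high, standing between the two groups, at the back. Origin: centre of its underside.
- bowl: Small dark wooden bowl, 100 mm across, 45 mm high, standing between the two groups, at the front. Origin: centre of its underside.
There are look-alikes about, which are no part of the job. What is shaped like the jar but blue or red is not meant.

How it is judged:
At the end, for the whole second after the job is handed in: The jar's paddle is at rest within 0.15 rad of flat on the far side (bar face up), its stand upright (0.05 rad) and within 30 mm of its start, the tower's paddle still below 0.35 rad, and jar, tower, tower's stand, tumbler and bowl upright and within 20 mm of their starts (value of joint jar_flag above 2.99159 rad and velocity of joint jar_flag between -0.1 and 0.1 rad/s and value of joint tower_flag below 0.35 rad and distance of jar_stand from where it was at the start of the episode below 0.03 m and angle between each of jar_stand, jar, tower, tumbler, bowl, tower_stand's own z axis and vertical below 0.05 rad and linear speed of jar_stand below 0.02 m/s and distance of each of jar, tower, tumbler, bowl, tower_stand from where it was at the start of the episode below 0.02 m); the robot touches nothing.
It fails at once if the jar's flag stand is lifted, tipped or shifted by more than 30 mm (distance of jar_stand from where it was at the start of the episode above 0.03 m or height (world z) of jar_stand above 0.012 m or angle between jar_stand's own z axis and vertical above 0.2 rad).
It fails at once if the spice tower's flag is turned (beyond 0.35 rad) (value of joint tower_flag above 0.35 rad).
It fails at once if the paddle is pushed with more than 20 N (contact force between the fingers and jar_flag above 20 N).
It fails at once if the jar's paddle is pushed with the arm or the gripper's body instead of the fingers (contact force between the arm and jar_flag above 2 N).
It fails at once if another thing is moved by more than 20 mm or tipped (distance of any of jar, tower, tumbler, bowl, tower_stand from where it was at the start of the episode above 0.02 m or angle between any of jar, tower, tumbler, bowl, tower_stand's own z axis and vertical above 0.2 rad).
It also fails if it takes over 45 s, if anything falls off the work surface, if the arm or the gripper's body presses on something with over 40 N, if the wrist force passes 120 N, or if a joint passes its speed limit or range.

ROBOT

A 7-joint arm with a two-finger parallel gripper is mounted at the origin on the work surface. World frame = base frame: x ahead of the robot, y to its left, z up, the work surface at z = 0. Lengths are in m, angles in rad, forces in N, time in s.
With the tool pointing down it reaches from about 0.425 to 0.95 m from the base axis. Payload 4.7 kg.
Tool frame: the origin (TCP) lies on the centre line of the jaws, within the pads' length; the fingertips stand robot.nose_length ahead of it and the grasp point (between the pads) lies 8 mm behind it (robot.nose_length is the distance from the TCP to the fingertips, in m); z points along the fingers, y is the line along which they close (so a half turn about z gives the same grasp; the last joint's range is limited). The gripper opens to 85 mm and grips with 20 to 120 N. Pads are 22 mm wide; open, the fingers measure 114 mm over their backs; the gripper's body (76 mm by 85 mm) begins 54 mm behind the grasp point. The pads swing forward as they close: fully open they stand 13 mm farther back than shut.
Start: joints at [1.185, 0.469, -0.049, 1.532, 0.024, 1.141, -0.082], TCP at [0.236, -0.632, 0.242] pointing down, gripper open.
Joint ranges: [-2.59, 2.59], [-0.33, 1.99], [-1.39, 1.29], [0.1, 2.45], [-1.04, 4.18], [0.21, 1.99], [-2.66, 2.66]. Speed limits (rad/s): [2.57, 2.57, 3.14, 3.14, 3.14, 3.14, 3.14].

INTERFACE

Orientations are given as [roll, pitch, yaw] about the fixed x, y, z axes, in that order (R = Rz(yaw) Ry(pitch) Rx(roll)).
In Python, from plant import robot gives the robot as it stands. Calls block until the motion is done:
- robot.goto(position, orientation): joint-space move of the TCP to a pose.
- robot.move_straight(position, vel=0.15, attitude=None, contact_N=None): straight line of the TCP; attitude=None keeps the orientation; vel is the mean speed in m/s. With contact_N (N) it stops when the force on the tool has changed by that much, and returns True; else False.
- robot.move_joints(angles): joint-space move.
- robot.grip(opening, strength=None): opening from 0.0 (shut) to 1.0 (fully open); strength is the grip in N (None keeps the last); returns when the fingers have stopped.
- robot.sleep(seconds).
- robot.inverse_kinematics(position, orientation): joint angles nearest the present ones, or None.
- robot.sense(): the state.
- robot.grab_frame(name): name is "scene" or "top" or "wrist"; returns a dict with "image" (480x640x3 uint8, red, green, blue), "range_z" (480x640 float32, m along the optical axis (not along the pixel's ray), 0 where there is no reading), "fx", "fy", "cx", "cy" (pixels), "R" (3x3) and "t" (3): a world point X has camera coordinates R X + t. Camera axes: x right, y down, z forward; pixel columns grow to the right and rows downward; lengths in m; the calibration is good to about 2 mm. The wrist camera is an equidistant fisheye: a pixel r from the principal point sees the ray r / f radians off the axis. A picture is of the moment at which its call begins.
A pose or a line that the arm cannot do raises robot.IKError and nothing moves.
- robot.close_job(): hands the job in, once; it reports no verdict.
The state is a dict: "t": time; "joint_pos": joint angles; "joint_velocities": joint speeds; "effort": joint torques, N m; "tcp_pos": TCP position; "tcp_rot": TCP orientation; "wrist_force": force on the tool from outside, world axes, zero at the start; "torque": the same for the moment, N m; "opening": opening from 0.0 (shut) to 1.0 (fully open).
Only numpy, scipy, OpenCV 4.12 (cv2) and the standard library are available. Lean on these libraries where they do the work, as an engineer would, in place of code of your own. Each camera call takes 0.05 s, during which the arm holds its last target. There are 200 camera calls.

## Working session

There is one attempt and no reset: what is moved stays moved. The work goes in short steps, each a Python script; the robot and the scene stay as the last script left them, time stands still between calls to the robot, and variables do not carry over. Pictures are saved under pics/ and viewed, on a budget of 10 in all, crops included, one or two more only if the job needs it, and the job is handed in when it is done.

```bash
mkdir -p pics; ls
python3 - <<'E'
from plant import robot
import cv2,numpy as np
for n in("scene","top"):
    f=robot.grab_frame(n); cv2.imwrite(f"pics/{n}0.png",f["image"][...,::-1]); np.savez(f"{n}0.npz",**f)
    print(n,f["fx"],f["cx"],f["cy"],(-f["R"].T@f["t"]).round(3),f["R"].round(2).tolist())
s=robot.sense();print(s,robot.nose_length)
E
```

```text
pics
scene 510.7976438081515 317.55524149110124 233.56948899440826 [ 1.2   -0.415  1.04 ] [[0.57, 0.82, 0.01], [0.65, -0.45, -0.61], [-0.5, 0.36, -0.79]]
top 449.8232715418817 317.8784744724817 241.4285725011512 [0.41  0.032 1.128] [[0.02, -1.0, 0.02], [-0.99, -0.02, -0.17], [0.17, -0.01, -0.99]]
{'t': 0.1, 'joint_pos': array([ 1.18509963,  0.4693971 , -0.04860159,  1.53354792,  0.02407973,
        1.14099488, -0.08226657]), 'joint_velocities': array([ 8.13128329e-05, -8.64780676e-04, -1.73759859e-03, -2.53741438e-03,
        5.08940965e-04,  2.65375596e-05, -2.19778902e-04]), 'effort': array([ 5.42435955e-04, -5.11513495e+01, -4.70571325e-02, -2.38391018e+01,
        1.07437751e-02,  4.35660855e-03, -1.42220085e-05]), 'tcp_pos': array([ 0.23561161, -0.63201932,  0.24135311]), 'tcp_rot': array([-3.13983034e+00,  3.85460738e-05,  3.56856056e-01]), 'wrist_force': array([-0.26281874,  0.19227077, -0.30750325]), 'torque': array([ 0.03592463, -0.04244603, -0.05088867]), 'opening': 0.9993075187095335} 0.011
```

View pics/scene0.png

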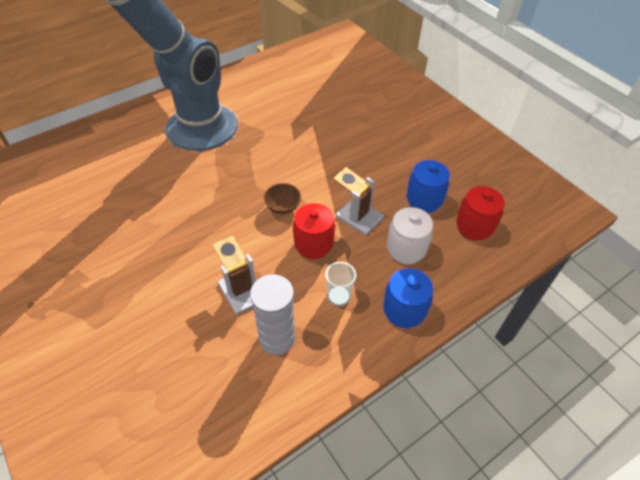

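View pics/top0.png

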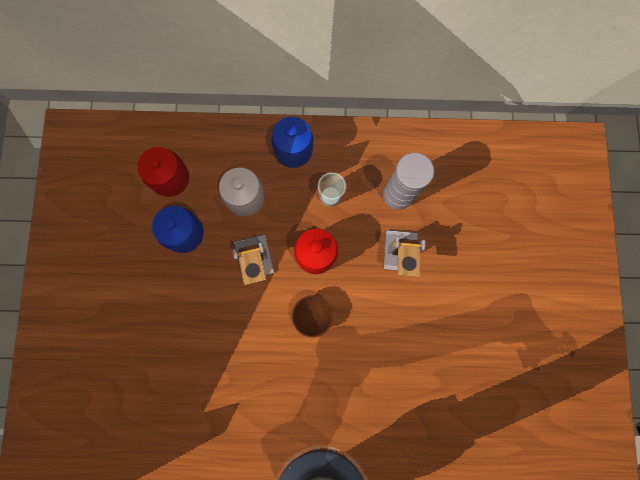

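Candidates for the flag are the two stands, in the top view at (254,258) and (404,255). The first has the white lidded jar at (242,190) behind it, the second the steel tower at (408,180). Blue and red jars at (178,229), (293,142), (163,171) and (316,250) are look-alikes. I choose the stand at (254,258), which is at scene (358,200), and check it with a crop and measurements.

```bash
cat > h.py <<'E'
import numpy as np,cv2
def cloud(f):
    v,u=np.mgrid[:480,:640]; z=f["range_z"]
    c=np.stack([(u-f["cx"])/f["fx"]*z,(v-f["cy"])/f["fy"]*z,z],-1)
    return (c-f["t"])@f["R"]
def paddle(f,box):
    P=cloud(f); h=cv2.cvtColor(f["image"],cv2.COLOR_RGB2HSV)
    near=(P[...,0]>box[0])&(P[...,0]<box[1])&(P[...,1]>box[2])&(P[...,1]<box[3])&(f["range_z"]>0)
    return P,h,near
E
python3 - <<'E'
from h import *
for n in("top","scene"):
    f=dict(np.load(n+"0.npz")); P=cloud(f); u,v=(254,258) if n=="top" else (356,184)
    print(n,"at",P[v,u].round(3))
    near=(np.abs(P[...,0]-.6)<.25)&(P[...,1]>.08)&(P[...,1]<.28)&(f["range_z"]>0)
    img=f["image"].astype(int)
    for nm,lo,hi in(("paddle",.095,.135),("foot",.006,.02)):
        m=near&(P[...,2]>lo)&(P[...,2]<hi)
        w=slice(v-40,v+40),slice(u-40,u+40); k=np.zeros_like(m);k[w]=m[w]
        if nm=="paddle": k&=(img[...,0]-img[...,2]>60)
        q=P[k]; print(nm,len(q),q.min(0).round(3),q.max(0).round(3))
        r=cv2.minAreaRect((q[:,:2]*1000).astype(np.float32)); print(r, cv2.boxPoints(r).round(0).tolist())
        if nm=="paddle":
            A=np.c_[q[:,:2],np.ones(len(q))]; print("plane",np.linalg.lstsq(A,q[:,2],rcond=None)[0].round(3),q.mean(0).round(3))
    # jars
    for nm,(a,b) in dict(white=(240,185) if n=="top" else (412,222)).items() if 0 else []: pass
    print("jar lid",P[186,238] if n=="top" else P[218,411])
    if n=="scene":
        a=cv2.resize(f["image"][130:290,310:470],(480,480),interpolation=cv2.INTER_CUBIC)
    else: b=cv2.resize(f["image"][150:310,190:350],(480,480)[:2],interpolation=cv2.INTER_CUBIC)
cv2.imwrite("pics/crop.png",cv2.resize(np.hstack([b,a]),(800,400))[...,::-1])
E
```

```text
top at [0.543 0.165 0.112]
paddle 590 [0.483 0.137 0.097] [0.575 0.215 0.124]
((528.7756958007812, 171.2571258544922), (84.78324127197266, 71.85005950927734), 15.533409118652344) [[478.0, 195.0], [498.0, 125.0], [579.0, 148.0], [560.0, 217.0]]
plane [-0.157 -0.037  0.202] [0.529 0.171 0.113]
foot 488 [0.471 0.082 0.006] [0.637 0.237 0.019]
((565.76171875, 149.392333984375), (170.36167907714844, 149.84532165527344), 9.59533405303955) [[469.0, 209.0], [494.0, 61.0], [662.0, 90.0], [637.0, 237.0]]
jar lid [0.70389299 0.20468193 0.13756308]
scene at [0.54  0.173 0.109]
paddle 439 [0.484 0.134 0.096] [0.578 0.202 0.122]
((533.1123046875, 164.78775024414062), (87.45601654052734, 64.02687072753906), 12.730088233947754) [[483.0, 186.0], [498.0, 124.0], [583.0, 143.0], [569.0, 206.0]]
plane [-0.183 -0.042  0.216] [0.533 0.168 0.112]
foot 475 [0.359 0.125 0.006] [0.609 0.28  0.02 ]
((484.78515625, 200.30703735351562), (247.6415252685547, 153.10113525390625), 1.790279746055603) [[359.0, 273.0], [363.0, 120.0], [611.0, 128.0], [606.0, 281.0]]
jar lid [0.71350734 0.19759186 0.13290952]
```

View pics/crop.png

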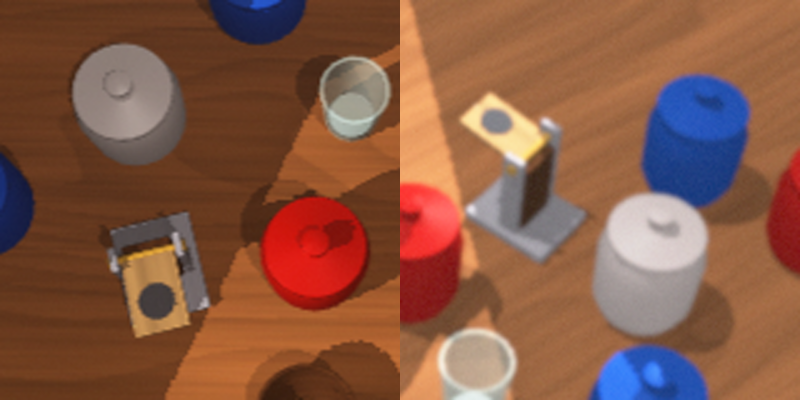

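The crop confirms the choice: the white closed-lid jar at crop (125,95), with its stand at crop (155,270) in front of it. The paddle is raised slightly with its disc up, pointing to the robot. Next I get a cleaner paddle outline and check the IK of the planned arc.

Run:
```python
from h import *
from plant import robot
for n,(u,v) in(("top",(252,266)),("scene",(354,181))):
    f=dict(np.load(n+"0.npz")); P=cloud(f); hsv=cv2.cvtColor(f["image"],cv2.COLOR_RGB2HSV)
    k=(P[...,2]>.098)&(P[...,2]<.13)&(f["range_z"]>0)&(np.hypot(P[...,0]-.53,P[...,1]-.168)<.06)
    k=cv2.morphologyEx(k.astype(np.uint8),cv2.MORPH_OPEN,np.ones((5,5)))
    col=((hsv[...,2]>110)&(hsv[...,1]>60)).astype(np.uint8)
    disc=(np.hypot(*(np.mgrid[:480,:640]-np.array([v,u])[:,None,None]))<14)
    k=k&(col|disc).astype(np.uint8)
    k=cv2.morphologyEx(k,cv2.MORPH_OPEN,np.ones((5,5)))
    cs,_=cv2.findContours(k,0,2); c=max(cs,key=cv2.contourArea)
    vv,uu=np.nonzero(k); q=P[vv,uu]
    pl=np.linalg.lstsq(np.c_[q[:,:2],np.ones(len(q))],q[:,2],rcond=None)[0]
    # rays of mask onto fitted plane
    d=np.c_[(uu-f["cx"])/f["fx"],(vv-f["cy"])/f["fy"],np.ones(len(uu))]@f["R"]; o=-f["R"].T@f["t"]
    s=(pl[2]+pl[0]*o[0]+pl[1]*o[1]-o[2])/(d[:,2]-pl[0]*d[:,0]-pl[1]*d[:,1])
    X=o+s[:,None]*d; r=cv2.minAreaRect((X[:,:2]*1000).astype(np.float32))
    print(n,len(q),pl.round(3),X.mean(0).round(4),r,cv2.boxPoints(r).round(1).tolist())
    # white jar top
    j=(P[...,2]>.09)&(P[...,2]<.15)&(np.hypot(P[...,0]-.71,P[...,1]-.2)<.07); print("jar mean",P[j].mean(0), cv2.minEnclosingCircle((P[j][:,:2]*1000).astype(np.float32)))
for tilt in(0,.4,.8,1.0,1.2,1.4):
    for x,z in((.48,.08),(.55,.18),(.62,.11)):
        for roll in(0,1):
            q=robot.inverse_kinematics([x,.165,z],[0 if roll else np.pi,(np.pi-(-tilt) if roll else -tilt),.2 if not roll else .2])
            print(tilt,x,z,roll,None if q is None else np.round(q,2).tolist())
```

```text
top 723 [-0.157 -0.047  0.205] [0.5247 0.1699 0.1142] ((524.8997192382812, 169.98419189453125), (77.68465423583984, 50.49761962890625), 14.250154495239258) [[481.0, 184.89999389648438], [493.5, 136.0], [568.7999877929688, 155.10000610351562], [556.2999877929688, 204.0]]
jar mean [0.70639705 0.2058963  0.11570139] ((709.7927856445312, 207.1558074951172), 48.913536071777344)
scene 508 [-0.14  -0.075  0.2  ] [0.5314 0.167  0.113 ] ((530.7418212890625, 166.607421875), (81.42225646972656, 61.020225524902344), 16.218965530395508) [[483.1000061035156, 184.5], [500.20001220703125, 125.9000015258789], [578.4000244140625, 148.6999969482422], [561.2999877929688, 207.3000030517578]]
jar mean [0.72160142 0.19647202 0.11356859] ((715.5693969726562, 204.1039276123047), 49.299068450927734)
0 0.48 0.08 0 [0.07, 0.49, -0.61, 2.05, 0.42, 0.73, -2.17]
0 0.48 0.08 1 [0.42, 0.72, -1.14, 2.03, 0.83, 0.95, 0.61]
0 0.55 0.18 0 [0.21, 0.48, -0.76, 1.81, 0.39, 1.01, -2.08]
0 0.55 0.18 1 [0.47, 0.69, -1.22, 1.8, 0.7, 1.17, 0.79]
0 0.62 0.11 0 [0.08, 0.62, -0.59, 1.71, 0.41, 0.93, -2.04]
0 0.62 0.11 1 [0.23, 0.7
[... 538 characters left out ...]
3, 1.9, 0.97]
0.8 0.62 0.11 0 [0.12, 0.51, -0.61, 2.25, 2.35, 0.52, 2.34]
0.8 0.62 0.11 1 [0.1, 1.12, -0.89, 1.12, 0.44, 1.94, 1.03]
1.0 0.48 0.08 0 None
1.0 0.48 0.08 1 [0.15, 1.1, -0.88, 1.45, 0.29, 1.83, 0.92]
1.0 0.55 0.18 0 None
1.0 0.55 0.18 1 None
1.0 0.62 0.11 0 [0.39, 0.76, -0.99, 2.33, 2.52, 0.97, 2.41]
1.0 0.62 0.11 1 None
1.2 0.48 0.08 0 None
1.2 0.48 0.08 1 [0.1, 1.18, -0.82, 1.37, 0.2, 1.98, 0.93]
1.2 0.55 0.18 0 None
1.2 0.55 0.18 1 None
1.2 0.62 0.11 0 [0.51, 1.1, -1.19, 2.38, 2.75, 1.36, 2.59]
1.2 0.62 0.11 1 None
1.4 0.48 0.08 0 None
1.4 0.48 0.08 1 None
1.4 0.55 0.18 0 None
1.4 0.55 0.18 1 None
1.4 0.62 0.11 0 [-0.39, 0.8, -0.05, 2.44, 2.92, 1.5, 1.58]
1.4 0.62 0.11 1 None
```

```bash
cat >> h.py <<'E'
from scipy.spatial.transform import Rotation as Ro
PIV=np.array([.563,.178,.105]); PHI=.25
def ori(az,tilt,spin=0):
    "tool z = horizontal az (rel. stand x) * sin tilt, down cos tilt; spin about tool z; -> rpy"
    R=Ro.from_euler('ZYZ',[PHI+az,np.pi-tilt,spin])
    return R.as_euler('xyz')
def W(x,y,z):
    c,s=np.cos(PHI),np.sin(PHI); return np.array([PIV[0]+c*x-s*y,PIV[1]+s*x+c*y,z])
E
python3 - <<'E'
from h import *
from plant import robot
pts=[(-.09,0,.09),(-.07,0,.16),(0,0,.19),(.05,0,.17),(.055,0,.12)]
for az in np.deg2rad([-150,-120,-90,-60,-45,-30,0,30,60,90]):
    for t in(.3,.5,.7,.9,1.1):
        out=[]
        for p in pts:
            best=''
            for i,sp in enumerate(np.deg2rad([0,90,180,270])):
                if robot.inverse_kinematics(W(*p),ori(az,t,sp)) is not None: best+=str(i)
            out.append(best or '-')
        print(round(np.rad2deg(az)),t,out)
E
```

```text
-150 0.3 ['0123', '0123', '0123', '0123', '0123']
-150 0.5 ['0123', '0123', '0123', '0123', '0123']
-150 0.7 ['0123', '0123', '0123', '0123', '0123']
-150 0.9 ['0123', '0123', '0123', '0123', '0123']
-150 1.1 ['0123', '0123', '-', '-', '-']
-120 0.3 ['0123', '0123', '0123', '0123', '0123']
-120 0.5 ['0123', '0123', '0123', '0123', '0123']
-120 0.7 ['0123', '0123', '0123', '0123', '0123']
-120 0.9 ['0123', '0123', '0123', '0123', '0123']
-120 1.1 ['0123', '0123', '0123', '0123', '0123']
-90 0.3 ['0123', '0123', '0123', '0123', '0123']
-90 0.5 ['0123', '0123', '0123', '0123', '0123']
-90 0.7 ['0123', '0123', '0123', '0123', '0123']
-90 0.9 ['0123', '0123', '0123', '0123', '0123']
-90 1.1 ['0123', '0123', '0123', '0123', '0123']
-60 0.3 ['0123', '0123', '0123', '0123', '0123']
-60 0.5 ['0123', '0123', '0123', '0123', '0123']
-60 0.7 ['0123', '0123', '0123', '0123', '0123']
-60 0.9 ['0123', '0123', '0123', '0123', '0123']
-60 1.1 ['0123', '0123', '0123', '0123', '0123']
-45 0.3 ['0123', '0123', '0123', '0123', '0123']
-45 0.5 ['0123', '0123', '0123', '0123', '0123']
-45 0.7 ['0123', '012
[... 573 characters left out ...]
30 0.3 ['0123', '0123', '0123', '0123', '0123']
30 0.5 ['0123', '0123', '0123', '0123', '0123']
30 0.7 ['-', '-', '0123', '0123', '0123']
30 0.9 ['-', '-', '023', '0123', '0123']
30 1.1 ['-', '-', '0123', '0123', '0123']
60 0.3 ['0123', '0123', '0123', '0123', '0123']
60 0.5 ['0123', '0123', '0123', '0123', '0123']
60 0.7 ['0123', '0123', '0123', '0123', '0123']
60 0.9 ['0123', '0123', '0123', '0123', '0123']
60 1.1 ['0123', '0123', '0123', '0123', '0123']
90 0.3 ['0123', '0123', '0123', '0123', '0123']
90 0.5 ['0123', '0123', '0123', '0123', '0123']
90 0.7 ['0123', '0123', '0123', '0123', '0123']
90 0.9 ['0123', '0123', '0123', '0123', '0123']
90 1.1 ['0123', '0123', '0123', '0123', '0123']
```

```bash
cat >> h.py <<'E'
AZ=np.deg2rad(-70)
def wp(th,d,tilt,spin,r=.065,y=.010):
    x=-r*np.cos(th)-d*np.sin(th); z=.105+r*np.sin(th)-d*np.cos(th)
    return W(x,y,z),ori(AZ,tilt,spin)
def back(p,tilt,L):
    a=PHI+AZ; return p-L*np.array([np.cos(a)*np.sin(tilt),np.sin(a)*np.sin(tilt),-np.cos(tilt)])
SCH=[(0,.024,1.1),(.3,.02,1.1),(.6,.018,1.0),(.9,.016,.8),(1.2,.015,.6),(1.57,.014,.45),(1.9,.014,.4),(2.2,.016,.35),(2.5,.018,.3),(2.8,.022,.3)]
E
python3 - <<'E'
from h import *
from plant import robot
f=dict(np.load("top0.npz")); P=cloud(f)
hsv=cv2.cvtColor(f["image"],cv2.COLOR_RGB2HSV)
for nm,(u,v) in dict(blue=(176,224),red=(316,246),bowl=(312,316)).items(): print(nm,P[v,u].round(3))
lim=np.array([[-2.59,2.59],[-.33,1.99],[-1.39,1.29],[.1,2.45],[-1.04,4.18],[.21,1.99],[-2.66,2.66]])
for sp in(0,np.pi/2,np.pi,-np.pi/2):
    Q=[]
    p0,o0=wp(*SCH[0],sp); b=back(p0,1.1,.12)
    for p,o in [((b[0],b[1],.4),o0),(b,o0)]+[wp(*s,sp) for s in SCH]:
        q=robot.inverse_kinematics(p,o); Q.append(np.full(7,np.nan) if q is None else q)
    Q=np.array(Q); print(sp,"margin",np.minimum(Q-lim[:,0],lim[:,1]-Q).min(1).round(2)); print(Q[[0,1,2,5,8,11]].round(2))
print(b)
E
```

```text
blue [0.616 0.343 0.123]
red [0.569 0.024 0.14 ]
bowl [0.416 0.03  0.008]
0 margin [0.05 0.02 0.16 0.16 0.22 0.19 0.28 0.17 0.2  0.24 0.3  0.34]
[[-0.47  0.39 -0.81  1.79  1.05  1.94 -0.84]
 [-0.4   0.92 -1.    1.96  1.23  1.97 -1.4 ]
 [-0.26  0.94 -0.88  2.04  1.4   1.83 -1.37]
 [ 0.03  0.84 -1.2   2.01  1.32  1.73 -1.13]
 [ 0.22  0.73 -1.19  1.82  1.08  1.39 -0.74]
 [ 0.17  0.74 -1.05  1.72  0.99  1.27 -0.6 ]]
1.5707963267948966 margin [0.22 0.07 0.04 0.07 0.1  0.32 0.2  0.27 0.32 0.38 0.51 0.55]
[[-0.91  0.29 -0.24  1.81  0.94  1.77 -2.31]
 [-1.35  0.67  0.33  2.01  0.8   1.22 -2.59]
 [-1.32  0.8   0.53  2.11  0.89  0.92 -2.62]
 [-1.07  0.49  0.34  2.07  0.81  0.95 -2.34]
 [ 0.17  0.66 -1.07  1.82  1.01  1.31 -2.27]
 [ 0.06  0.65 -0.84  1.73  0.86  1.15 -2.09]]
3.141592653589793 margin [0.05 0.02 0.05 0.07 0.02 0.21 0.21 0.21 0.21 0.21 0.1  0.13]
[[-0.47  0.39 -0.81  1.79  1.05  1.94  2.31]
 [-0.4   0.92 -1.    1.96  1.23  1.97  1.75]
 [-0.19  1.02 -1.    2.04  1.45  1.94  1.76]
 [ 0.02  0.82 -1.18  2.01  1.32  1.71  2.02]
 [ 0.22  0.72 -1.18  1.82  1.07  1.38  2.41]
 [-1.23  0.77  1.11  1.8  -0.5   0.89 -2.53]]
-1.5707963267948966 margin [0.05 0.02 0.05 0.07 0.2  0.4  0.4  0.4  0.4  0.4  0.4  0.4 ]
[[-0.47  0.39 -0.81  1.79  1.05  1.94  0.74]
 [-0.4   0.92 -1.    1.96  1.23  1.97  0.17]
 [-0.19  1.02 -1.    2.04  1.45  1.94  0.19]
 [-0.08  0.7  -0.99  2.01  1.24  1.56  0.48]
 [ 0.12  0.62 -0.99  1.83  0.97  1.26  0.91]
 [ 0.15  0.72 -0.99  1.72  0.95  1.24  0.99]]
[0.43724351 0.25992966 0.13543153]
```

Run:
```python
from h import *
from plant import robot
robot.grip(0.0,20)
p=robot.sense()["tcp_pos"]; robot.move_straight([p[0],p[1],.40],vel=.25)
p0,o0=wp(*SCH[0],0); b=back(p0,1.1,.12)
robot.goto([b[0],b[1],.40],o0)
robot.move_straight(b,vel=.15)
s=robot.sense(); print(s["t"],s["tcp_pos"],b,s["joint_pos"].round(2),s["wrist_force"],s["opening"])
ims=[]
for n in("top","scene"):
    f=robot.grab_frame(n); np.savez(n+"1.npz",**f)
    ims.append(f["image"][140:340,150:350] if n=="top" else f["image"][90:290,270:470])
cv2.imwrite("pics/pre.png",cv2.resize(np.hstack(ims),(800,400),interpolation=cv2.INTER_CUBIC)[...,::-1])
```

```text
6.7833 [0.43736898 0.2601893  0.13608564] [0.43724351 0.25992966 0.13543153] [-0.58  0.77 -0.71  1.97  1.14  1.75 -1.32] [-0.05004513 -0.80527132  0.35278173] 0.0004030095125382557
```

View pics/pre.png

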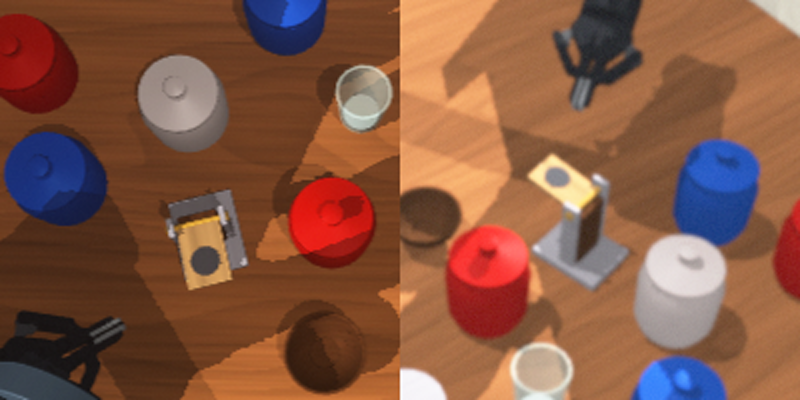

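The crop shows the shut fingers at (110,328), aimed along a clear line to just under the paddle's free edge at (208,285). Nothing has been disturbed. I insert and start the lift.

Run:
```python
from h import *
from plant import robot
def go(s,vel):
    p,o=wp(*s,0); hit=robot.move_straight(p,vel=vel,attitude=o,contact_N=8)
    S=robot.sense(); print(s,hit,round(S["t"],2),(S["tcp_pos"]-p).round(4),S["wrist_force"].round(2),flush=True); return hit
for i,s in enumerate(SCH[:4]):
    if go(s,.06 if i==0 else .04): break
ims=[]
for n in("top","scene"):
    f=robot.grab_frame(n); np.savez(n+"2.npz",**f)
    ims.append(f["image"][140:340,150:350] if n=="top" else f["image"][90:290,270:470])
cv2.imwrite("pics/lift.png",cv2.resize(np.hstack(ims),(800,400),interpolation=cv2.INTER_CUBIC)[...,::-1])
```

```text
(0, 0.024, 1.1) False 9.03 [-0.0001  0.0003  0.0001] [ 0.65 -0.01 -0.12]
(0.3, 0.02, 1.1) False 9.79 [ 0.     -0.0001  0.0001] [ 0.25  0.72 -0.02]
(0.6, 0.018, 1.0) False 10.49 [-0.     -0.0003  0.0001] [ 0.13  0.17 -0.32]
(0.9, 0.016, 0.8) False 11.19 [-0.0003 -0.0002 -0.0004] [ 0.44  0.25 -0.24]
```

View pics/lift.png

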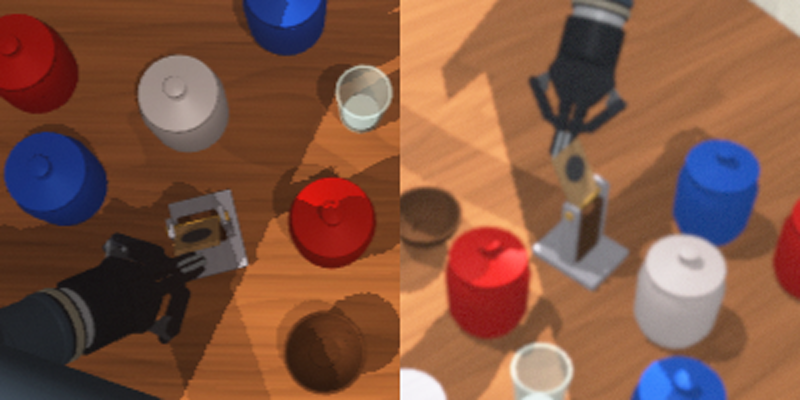

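The paddle is at about 0.9 rad with the fingers behind its free edge (scene crop 565,140). The stand hasn't moved, so I carry on over the top.

Run:
```python
from h import *
from plant import robot
def go(s,vel):
    p,o=wp(*s,0); hit=robot.move_straight(p,vel=vel,attitude=o,contact_N=8)
    S=robot.sense(); print(s,hit,round(S["t"],2),(S["tcp_pos"]-p).round(4),S["wrist_force"].round(2),flush=True); return hit
for i,s in enumerate(SCH[4:9]):
    if go(s,.04): break
ims=[]
for n in("top","scene"):
    f=robot.grab_frame(n); np.savez(n+"3.npz",**f)
    ims.append(f["image"][140:340,150:350] if n=="top" else f["image"][90:290,270:470])
cv2.imwrite("pics/over.png",cv2.resize(np.hstack(ims),(800,400),interpolation=cv2.INTER_CUBIC)[...,::-1])
```

```text
(1.2, 0.015, 0.6) False 11.97 [-0.0004 -0.     -0.0004] [-0.07  0.32 -0.11]
(1.57, 0.014, 0.45) False 12.75 [-0.0005  0.0002 -0.0003] [-0.68 -0.39 -0.25]
(1.9, 0.014, 0.4) False 13.45 [-0.     -0.     -0.0001] [ 0.29 -0.03  0.1 ]
(2.2, 0.016, 0.35) False 14.05 [ 0.0001 -0.0001 -0.0002] [-0.64  0.21  0.28]
(2.5, 0.018, 0.3) False 14.66 [ 0.0001 -0.0001 -0.0002] [ 0.13 -0.56  0.51]
```

View pics/over.png

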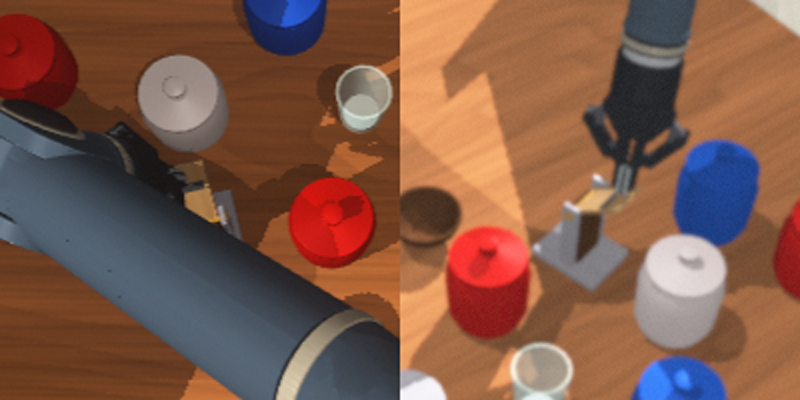

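The paddle is past the top, pointing towards the jar (top crop 200,195), with the fingertips on it. Now a slow press down until contact with the stop.

Run:
```python
from h import *
from plant import robot
o=ori(AZ,.3,0)
def rep(h):
    S=robot.sense(); print(h,round(S["t"],2),S["tcp_pos"].round(4),S["wrist_force"].round(2),flush=True)
rep(robot.move_straight(W(.060,.01,.135),vel=.03,attitude=o,contact_N=4))
rep(robot.move_straight(W(.060,.01,.108),vel=.015,contact_N=4))
robot.sleep(.2); rep(0)
p=robot.sense()["tcp_pos"]
robot.move_straight(p+[0,0,.03],vel=.05)
robot.move_straight(W(-.05,.06,.40),vel=.2)
robot.goto(W(-.15,.2,.42),o)
rep(1)
ims=[]
for n in("top","scene"):
    f=robot.grab_frame(n); np.savez(n+"4.npz",**f)
    ims.append(f["image"][140:340,150:350] if n=="top" else f["image"][90:290,270:470])
    P=cloud(f); c,s=np.cos(PHI),np.sin(PHI); d=P[...,:2]-PIV[:2]
    x=d@[c,s]; y=d@[-s,c]
    k=(x>.02)&(x<.07)&(abs(y)<.018)&(P[...,2]>.08)&(P[...,2]<.17)&(f["range_z"]>0)
    print(n,k.sum(),"slope,z0",np.polyfit(x[k],P[...,2][k],1) if k.sum()>10 else None)
cv2.imwrite("pics/end.png",cv2.resize(np.hstack(ims),(800,400),interpolation=cv2.INTER_CUBIC)[...,::-1])
```

```text
False 15.91 [0.6187 0.2026 0.1352] [-0.26  0.38  0.03]
True 16.96 [0.6188 0.2025 0.1205] [-1.17 -0.8   5.99]
0 17.16 [0.6188 0.2025 0.1205] [-0.65 -0.46  5.89]
1 20.18 [0.3689 0.3342 0.4195] [ 0.07 -1.52 -0.98]
top 336 slope,z0 [0.00305121 0.10819412]
scene 229 slope,z0 [-0.01216193  0.108333  ]
```

View pics/end.png

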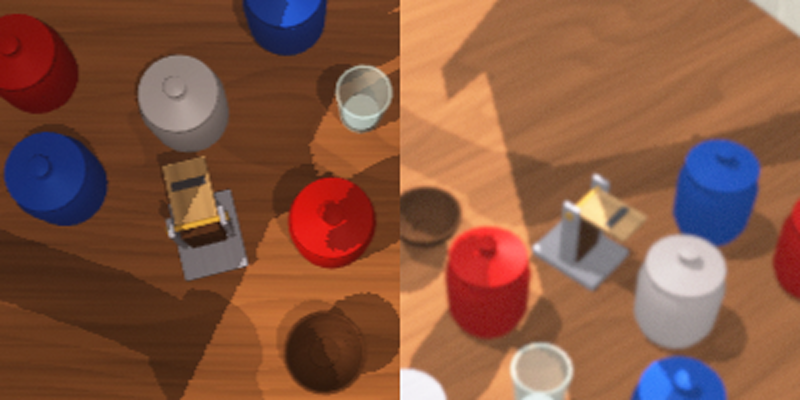

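The paddle lies flat towards the jar with its bar up (top crop 188,185). Its slope is within about 0.01 rad and its top is at z = 0.108. The stand and its neighbours are where they were, and the arm is clear, so I hand in.

```bash
python3 -c "
from plant import robot
robot.sleep(.3); print(robot.close_job())"
```

```text
the job is handed in; nothing more can be done
None
```

The jar's paddle is turned over and lies flat towards the white lidded jar, bar face up, and the job is handed in. I put the shut fingers under its free edge from the left, pushed it up and over the pivot, then pressed it down to its stop.

- **Paddle:** the last depth check gave a slope of about 0.00 rad (top camera) and −0.01 rad (scene camera), with its top face at z = 0.108 m, as expected when flat.
- **Forces:** the wrist reading was about 6 N at the final press, and about 1 N or less at every other reading while pushing.
- **Other things:** in the last picture the jar's stand, the jar, the tumbler, the bowl and the look-alike jars looked unmoved. I judged that by eye and did not measure it. The tower group was outside that picture; the arm was never sent near it at low height.
- **Time:** the job took about 20.5 s of robot time, with the arm clear of everything at the end. No check failed or disagreed.

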